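# Seat the grinding disc in the spice mill and close its clamp

## Robot

A 6-joint arm with a two-finger parallel gripper is mounted at the origin on a cart in front of the work surface, level with it; the furniture and walls round the work are solid. World frame = base frame: x ahead of the robot, y to its left, z up, the work surface at z = 0. Lengths are in mm, angles in rad, forces in N, time in s.
With the tool pointing down it reaches from about 350 to 875 mm from the base axis. Payload 4.2 kg.
Tool frame: the origin (TCP) lies midway between the tips of the shut fingers; the grasp point (between the pads) lies 19 mm behind it; z points along the fingers, y is the line along which they close (so a half turn about z gives the same grasp; the last joint's range is limited). The gripper opens to 85 mm and grips with 20 to 120 N. Pads are 22 mm wide; open, the fingers measure 114 mm over their backs; the gripper's body (76 mm by 85 mm) begins 54 mm behind the grasp point. The pads swing forward as they close: fully open they stand 13 mm farther back than shut.
Start: joints at [-0.876, 0.385, 0.008, 0, -1.194, -0.259], TCP at [263.847, -566.555, 231.312] pointing down, gripper open.
Joint ranges: [-3.14, 3.14], [-1.21, 2.06], [-1.07, 1.41], [-3.16, 2.05], [-2.99, -0.16], [-3.1, 3.1]. Speed limits (rad/s): [2.79, 2.79, 3.14, 3.14, 3.14, 3.14].

## Interface

Orientations are given as a unit quaternion [x, y, z, w].
In Python, from bench import read_state, get_image, job_done gives the robot as it stands.
- The arm moves only by the shell command python3 -m jog 'ROWS'. ROWS is JSON, a list of rows, each a list of 3 entries, a list of its own where there are three numbers: the shift along the world's x, y, z scaled (see below), then the turn, a rotation vector about the world's x, y, z scaled (see below), then the gripper's target within -1 to 1 (shut at 1, half-way at 0, fully open at -1). In form: [[[x, y, z], [wx, wy, wz], claw], ...]. A call has 1 to 20 rows; each row is the pose to reach, as a shift and turn from the pose commanded when the call began; what a row does not reach only later rows make up. The controller multiplies each number of a shift by 10 cm and each number of a turn by 120 degrees. A row lasts 1/10 s, in which the tool goes at most 50 mm and 8.59 degrees, less where a joint would pass 70% of its speed; a pose out of reach is approached as far as the arm can. A call with a number of a shift or a turn outside -1 to 1 is refused whole. A call with a gripper value outside its range is refused whole. The fingers move at their own pace and stop on an object; the grip force is fixed at half the most. Time passes only in rows, so rows that repeat a pose let the fingers close. It gives the time, the measured TCP pose, the force, the opening and the grip force at its end, in the units of the state.
- read_state(): the state, without advancing time (a new reading comes with each control period).
- get_image(name): name is "side" or "top"; returns a dict with "frame" (400x640x3 uint8, red, green, blue), "range_z" (400x640 float32, mm along the optical axis (not along the pixel's ray), 0 where there is no reading), "fx", "fy", "cx", "cy" (pixels), "R" (3x3) and "t" (3): a world point X has camera coordinates R X + t. Camera axes: x right, y down, z forward; pixel columns grow to the right and rows downward; lengths in mm; the calibration is good to about 2 mm. A picture is of the moment at which its call begins.
- job_done(): hands the job in; it is judged then, once.
The state is a dict: "clock": time; "joints": joint angles; "joint_vel": joint speeds; "joint_efforts": joint torques, N m; "position": TCP position; "ee_rot": TCP orientation; "contact_force": force on the tool from outside, world axes, zero at the start; "wrist_torque": the same for the moment, N m; "gripper_width": finger opening in mm; "grasp_force": force on a finger pad.
Only numpy, scipy, OpenCV 4.12 (cv2) and the standard library are available. Lean on these libraries where they do the work, as an engineer would, in place of code of your own. Each camera call takes 0.05 s, during which the arm holds its last target. There are 200 camera calls.

## Task

Put the loose grinding disc into the round seat of the hand spice mill, right way up, and turn it under light pressure until you feel it drop fully home over the drive key; only then swing the hinged clamp frame down over it until it is fully closed. Be gentle: never press or jam the disc hard against the mill or the clamp. Leave the salt shaker, the spice jar and the garlic where they stand, and let go of everything at the end.

Things in the scene. Friction and masses are not known exactly. Their poses are not given: they have to be found in the camera images.
- mill: White hand spice mill, fixed. Origin on the worktop under the centre of its round seat; z up, x towards the clamp's hinge (far side). Round housing of radius 50 mm, 56 mm at the rim. Foot 14 mm high, x from -55 to 95 mm, 48 mm to either side. A crank lies low on the -y side (to y = -98 mm, 39 mm high). Two hinge cheeks 76 mm high at x = 80 mm, y = +-42 mm.
- rim (a point): Centre of the mouth of the mill's seat, 58 mm above the worktop. The round bore has radius 44 mm and widens like a funnel to 50 mm in the top 6 mm.
- seat (a point): Centre of the seat's flat floor, 40 mm above the worktop: a sprung plate, firm up to 6 N, sinking 3 mm at 30 N to a hard stop. On it stands the drive key, a steel bar 48 mm long, 9 mm wide, 8 mm high. It cannot be turned by hand. It lies anywhere within 0.75 rad (43 degrees) either side of the mill's x axis and is not reported.
- disc: Loose grey metal grinding disc, 0.17 to 0.34 kg. Origin: centre of its underside; z up. Two feet below (each 50 mm along x, 20 along y, 10 high, at y = +-16.5 mm) leave a straight channel 13 mm wide along x that must drop over the drive key, either way round, within about 0.08 rad. Home, the feet stand on the seat floor; out of line, it rides 8 mm higher. Plate radius 42, 10 to 22 high.
- grip_bar (a point): On the disc's upright grip bar, 45 mm above the disc's underside; the bar is 50 mm long along the disc's x (in line with the channel below), 16 mm thick along its y, from 22 to 52 mm high.
- clamp (a joint): Angle of the hinged steel clamp frame, rad: 0 closed (level, on its stop), 2.0 fully open; starts open, a little past upright. Stiff hinge (0.22 N m): stays where left. Its two arms, 8 mm square at y = +-34 mm of the mill, pass either side of the grip bar and, closed, lie 1 mm above a disc that is home; on a disc that is not home they stop at about 0.12 rad.
- clamp_rod (a point): Middle of the round cross rod at the free end of the clamp frame: 12 mm thick, 84 mm long, parallel to the mill's y, 168 mm from the hinge axis. Can be pinched from above; turns in the grip as the clamp swings. Closed, it lies 67 mm above the worktop and 88 mm from the seat centre on the mill's -x side.
- clamp_hinge (a point): Middle of the clamp's hinge axis (parallel to the mill's y), 80 mm along the mill's x from the seat centre, 67 mm above the worktop. Opening, the rod rises from the mill's -x side up and over towards +x.
- salt: Bystander: salt shaker, 44 mm across, 90 mm high, origin at the centre of its underside.
- jar: Bystander: spice jar, 45 mm across, 106 mm high, origin at the centre of its underside.
- garlic: Bystander: garlic bulb, 56 mm across and high, origin at the centre of its underside.
There are look-alikes about, which are no part of the job. Of the things that look like the disc, the largest one is meant.

How it is judged (in metres and radians):
On the way, in this order (a step that is already met when the one before it is completed fails the run):
1. the disc is fully home over the drive key and let go while the clamp is still open (z of disc in the frame of mill between 0.037 and 0.0425 m and horizontal distance between disc and mill below 0.005 m and angle between the z axis of disc and the z axis of mill, either way round below 0.05 rad and value of joint clamp above 0.6 rad and contact force between the fingers and disc below 0.3 N), for 0.2 s.
2. the clamp is closed over it (z of disc in the frame of mill between 0.037 and 0.0425 m and horizontal distance between disc and mill below 0.005 m and angle between the z axis of disc and the z axis of mill, either way round below 0.05 rad and value of joint clamp below 0.05 rad), for 0.1 s.
At the end, for the whole second after the job is handed in: The disc stands fully home in the mill's seat (underside within 2.5 mm of the seat floor, within 5 mm of the seat centre, level within 0.05 rad), at rest, and the clamp is closed over it (joint below 0.05 rad) (all of step 2 and linear speed of disc below 0.02 m/s); the robot touches nothing.
It fails at once if the disc is pressed or jammed against the mill or its clamp with more than 35 N (contact force between disc and mill above 35 N).
It fails at once if the salt shaker, spice jar or garlic is moved by more than 20 mm (distance of any of salt, jar, garlic from where it was at the start of the episode above 0.02 m).
It also fails if it takes over 72 s, if anything falls off the work surface, if the arm or the gripper's body presses on something with over 40 N, if the wrist force passes 120 N, or if a joint passes its speed limit or range.

## Working session

There is one attempt and no reset: what is moved stays moved. The work goes in short steps, Python scripts to look and compute and a shell command to move; the robot and the scene stay as the last step left them, time stands still between calls to the robot, and variables do not carry over. Pictures are saved under pics/ and viewed, at most 10 in all, crops included, and the job is handed in when it is done.

```bash
mkdir -p pics; ls
cat > h.py <<'E'
import numpy as np, cv2
from bench import read_state, get_image
def shot(n,f):
    i=get_image(n); np.savez(f'pics/{f}.npz',**{k:np.array(v) for k,v in i.items()})
    cv2.imwrite(f'pics/{f}.png',i['frame'][:,:,::-1]); return i
def load(f): return np.load(f'pics/{f}.npz')
def world(i,u,v,z=None):
    z=float(i['range_z'][int(v),int(u)]) if z is None else z
    c=np.array([(u-i['cx'])/i['fx']*z,(v-i['cy'])/i['fy']*z,z]); return i['R'].T@(c-i['t'])
def onz(i,u,v,h):
    d=i['R'].T@np.array([(u-i['cx'])/i['fx'],(v-i['cy'])/i['fy'],1]); o=-i['R'].T@i['t']
    return o+d*(h-o[2])/d[2]
def tri(i,p,j,q):
    A=[];b=[]
    for k,(u,v) in((i,p),(j,q)):
        d=k['R'].T@np.array([(u-k['cx'])/k['fx'],(v-k['cy'])/k['fy'],1]);d/=np.linalg.norm(d)
        P=np.eye(3)-np.outer(d,d);A.append(P);b.append(P@(-k['R'].T@k['t']))
    return np.linalg.solve(sum(A),sum(b))
def crop(f,x0,y0,x1,y1,s,o):
    im=cv2.imread(f'pics/{f}.png')[y0:y1,x0:x1]; cv2.imwrite(f'pics/{o}.png',cv2.resize(im,None,fx=s,fy=s,interpolation=cv2.INTER_CUBIC))
E
python3 - <<'E'
from h import *
for n in('top','side'):
    i=shot(n,n+'0'); print(n,i['fx'],i['cx'],i['cy'],-i['R'].T@i['t'],i['R'])
s=read_state();print(s)
E
```

```text
pics
top 419.35369564222225 317.4523689600157 198.4506371585963 [ 346.03029508   47.94089799 1045.84333552] [[-0.01100294 -0.99993774  0.00185871]
 [-0.98819495  0.01058963 -0.15283521]
 [ 0.15280601 -0.00351841 -0.98824994]]
side 434.0448763544765 312.23511464289464 195.51485759758648 [-354.89989888  661.72628947  711.79335911] [[-0.57266766 -0.81971933 -0.01058152]
 [-0.41923469  0.30392669 -0.8554945 ]
 [ 0.70448138 -0.4854779  -0.51770377]]
{'clock': 0.1, 'joints': array([-8.76357153e-01,  3.85448002e-01,  6.75796712e-03, -4.31607210e-04,
       -1.19399093e+00, -2.58589321e-01]), 'joint_vel': array([ 0.00023857, -0.00087783,  0.00375932,  0.00223609, -0.00141643,
        0.00059651]), 'joint_efforts': array([-8.46505372e-04, -3.93320024e+01,  1.88928115e+01,  4.19792980e+00,
       -2.65820490e-03, -1.01260600e-06]), 'position': array([ 263.6507377 , -566.09186823,  230.34881273]), 'ee_rot': array([-2.16126283e-01,  9.76364943e-01,  9.29351663e-04, -2.53984344e-04]), 'contact_force': array([-0.050924  ,  0.07061867, -0.58826566]), 'wrist_torque': array([ 0.03676604,  0.00607502, -0.02463839]), 'grasp_force': 0.0, 'gripper_width': 85.26948936898897}
```

View pics/top0.png

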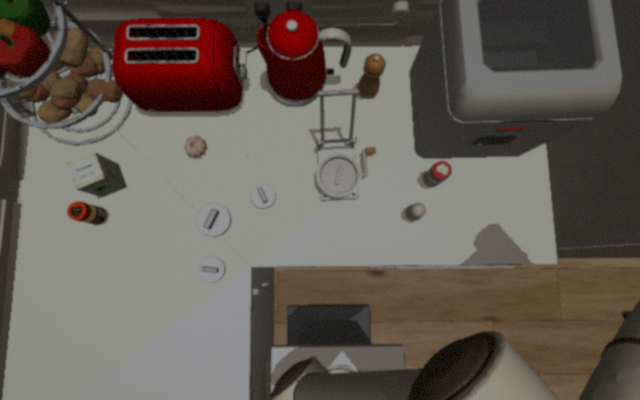

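View pics/side0.png

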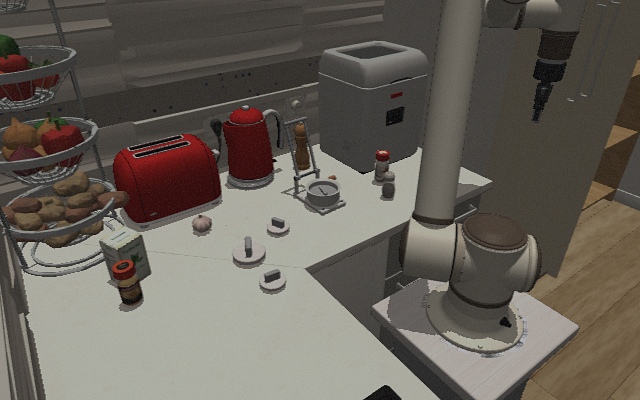

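The top picture shows three disc-like things: (213,220), (263,196) and (211,269). In the side picture they are at (248,252), (278,227) and (272,281). The one at (213,220) is clearly the largest, so it fits. The mill is at (338,175) with its rod at (338,92), near the pepper mill and kettle. I'll confirm in one enlarged crop.

Run:
```python
from h import *
crop('top0',190,175,290,285,4,'a');crop('top0',300,80,400,210,4,'b')
crop('side0',225,210,305,300,4,'c');crop('side0',270,110,360,215,4,'d')
A,B,C,D=[cv2.imread(f'pics/{k}.png') for k in 'abcd']
def fit(x,w,h): return cv2.resize(x,(w,h))
H=lambda x:cv2.copyMakeBorder(x,0,600-x.shape[0] if x.shape[0]<600 else 0,0,0,cv2.BORDER_CONSTANT)[:600]
cv2.imwrite('pics/m1.png',np.hstack([H(np.vstack([cv2.resize(A,None,fx=.75,fy=.75),cv2.copyMakeBorder(cv2.resize(C,None,fx=.75,fy=.75),0,0,0,60,cv2.BORDER_CONSTANT)])),H(B)])[:, :800])
i=load('top0');g=load('side0')
for n,(u,v) in dict(disc=(213,220),small1=(263,196),small2=(211,269),mill=(338,175),rod=(338,92),salt=(415,211),jar=(438,173),garlic=(195,147)).items(): print(n,world(i,u,v).round(1))
for n,(u,v) in dict(disc=(248,245),mill=(322,190),rod=(295,122)).items(): print('side',n,world(g,u,v).round(1))
```

```text
disc [451.6 296.   41.4]
small1 [509.  176.6  39.8]
small2 [335.5 298.2  38.8]
mill [557.3  -6.1  48.7]
rod [6.915e+02 6.000e-01 2.323e+02]
salt [ 462.8 -180.2   85.9]
jar [ 547.6 -232.4  105. ]
garlic [633.2 345.3  41.3]
side disc [440.1 308.4  53.8]
side mill [556.9  -2.6  48.4]
side rod [688.    2.7 225.3]
```

View pics/m1.png

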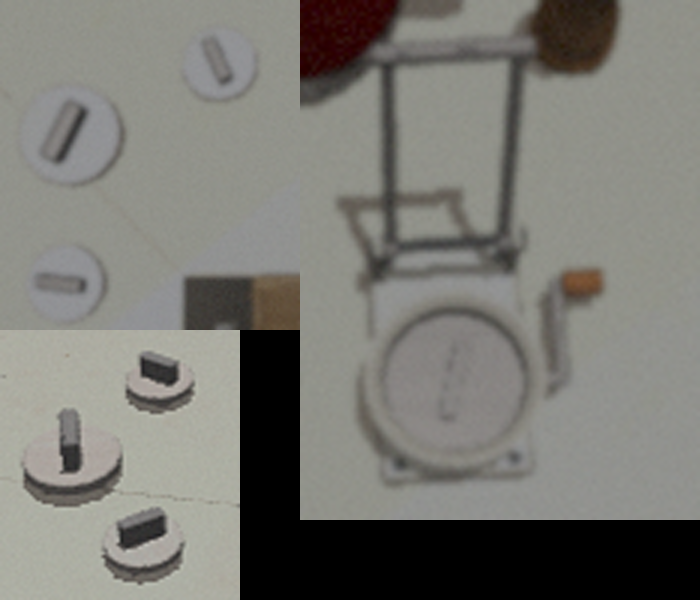

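The enlarged crop confirms it: the disc at top (213,220) has a plate about 100 px wide, against about 75 px for the other two, so it is the largest and the one meant. Its bar lies along (78,102)–(50,160) in the crop. The key shows in the bore as a line from (460,340) to (445,418), and the rod is at the top, (380,52)–(530,45). Next I'll measure from the range images of both views.

```bash
cat >> h.py <<'E'
def cloud(i):
    v,u=np.mgrid[0:400,0:640];z=i['range_z'].astype(float)
    c=np.stack([(u-i['cx'])/i['fx']*z,(v-i['cy'])/i['fy']*z,z],-1)
    P=(c-i['t'])@i['R']; P[z==0]=np.nan; return P
def near(P,x,y,r,z0,z1):
    with np.errstate(invalid='ignore'):
        m=(np.hypot(P[...,0]-x,P[...,1]-y)<r)&(P[...,2]>z0)&(P[...,2]<z1)
    return P[m]
def rect(p):
    (c,s,a)=cv2.minAreaRect(p[:,:2].astype(np.float32)); a=np.deg2rad(a)
    if s[0]<s[1]: a+=np.pi/2; s=s[::-1]
    a=(a+np.pi/2)%np.pi-np.pi/2
    return np.round(c,1),np.round(s,1),round(a,3)
def circ(p):
    A=np.c_[2*p[:,:2],np.ones(len(p))];s=np.linalg.lstsq(A,(p[:,:2]**2).sum(1),rcond=None)[0]
    return s[:2].round(1),np.sqrt(s[2]+s[:2]@s[:2]).round(1)
E
python3 - <<'E'
from h import *
for n in('top0','side0'):
    P=cloud(load(n));print(n)
    p=near(P,446,300,35,40,70);print('bar',len(p),rect(p),np.percentile(p[:,2],[50,95]),p.mean(0).round(1))
    t=p[p[:,2]>np.percentile(p[:,2],90)-4];print(' bartop',len(t),rect(t),t.mean(0).round(1), 'pca',np.arctan2(*np.linalg.svd(t[:,:2]-t[:,:2].mean(0))[2][0][::-1]))
    p=near(P,446,300,60,12,32);print('plate',len(p),rect(p),np.median(p[:,2]))
    p=near(P,557,-4,65,52,64);print('rim',len(p),rect(p),circ(p),np.median(p[:,2]))
    p=near(P,557,-4,40,30,53);print('in',len(p),np.percentile(p[:,2],[5,25,50,75,90,98]).round(1))
    k=p[p[:,2]>np.median(p[:,2])+4];print('key',len(k),rect(k),k.mean(0).round(1)) if len(k)>5 else 0
    p=near(P,690,0,70,205,260);print('rod',len(p),rect(p),p.mean(0).round(1))
    p=near(P,570,0,105,8,19);print('foot',len(p),rect(p))
E
```

```text
top0
bar 149 (array([455.5, 301. ]), array([48.7, 16.4]), np.float64(-0.467)) [50.0090669 53.0896193] [455.2 300.8  49.4]
 bartop 104 (array([455.1, 301.1]), array([47.5, 15.9]), np.float64(-0.463)) [455.9 301.4  51. ] pca 2.7007205081828998
plate 755 (array([455.7, 301.7]), array([82.5, 82.2]), np.float64(-0.571)) 20.86838582919727
rim 522 (array([558.9,  -7.1]), array([108.9, 108.8]), np.float64(1.259)) (array([558.6,  -6.8]), np.float64(50.3)) 55.62243281548682
in 807 [36.  37.7 39.  40.5 42.7 47.9]
key 75 (array([565.5, -17.9]), array([54.3, 47.6]), np.float64(0.175)) [558.6  -7.6  46.4]
rod 287 (array([6.907e+02, 3.000e-01]), array([82.6, 18.3]), np.float64(-1.547)) [6.911e+02 1.000e-01 2.259e+02]
foot 630 (array([576.9,  -5.5]), array([146.9,  95. ]), np.float64(0.05))
side0
bar 97 (array([453.7, 301.8]), array([51.1, 15.1]), np.float64(-0.486)) [51.32641294 54.07230744] [448.9 304.3  50.4]
 bartop 71 (array([454.8, 301.1]), array([48.5, 14.8]), np.float64(-0.481)) [452.8 302.9  52.1] pca 2.701651836857
plate 538 (array([453.7, 301.4]), array([83.9, 81.2]), np.float64(-0.459)) 22.050436649156296
rim 221 (array([559. ,  -5.7]), array([108.4, 107.9]), np.float64(-1.203)) (array([557.7,  -6.6]), np.float64(50.3)) 56.91232115696177
in 185 [38.4 39.7 40.8 42.5 47.7 49.5]
key 31 (array([559.6,  -6.7]), array([52.1,  8.5]), np.float64(-0.192)) [556.6  -6.1  48. ]
rod 136 (array([689.2,   0. ]), array([83.5, 17.9]), np.float64(-1.539)) [689.2   2.  224. ]
foot 345 (array([577.1,  -4. ]), array([151.1,  94.3]), np.float64(0.057))
```

Both views agree. The disc is at (454.8, 301.2) with its bar at yaw -0.47, and the mill is at (558.8, -6.5) with yaw about 0.04. The key is at about -0.19 rad in the world frame. The clamp rod is at (690, 0, 222). I'll move over the disc now.

```bash
python3 -m jog '[[[0.25,0.5,0],[0,0,0],-1],[[0.5,1,0],[0,0,0],-1],[[0.5,1,0],[0,0,0],-1]]' >/dev/null
python3 -m jog '[[[0.25,0.5,0],[0,0,0],-1],[[0.5,1,0],[0,0,0],-1],[[0.5,1,0],[0,0,0],-1]]' >/dev/null
python3 -m jog '[[[0.25,0.5,0],[0,0,0],-1],[[0.5,1,0],[0,0,0],-1],[[0.5,1,0],[0,0,0],-1]]' >/dev/null
python3 -m jog '[[[0.25,0.5,0],[0,0,0],-1],[[0.5,1,0],[0,0,0],-1],[[0.5,1,0],[0,0,0],-1]]'
python3 -m jog '[[[0,0.5,0],[0,0,-0.06],-1],[[0,1,0],[0,0,-0.11],-1],[[0,1,0],[0,0,-0.11],-1]]' >/dev/null
python3 -m jog '[[[0,0.5,0],[0,0,-0.06],-1],[[0,1,0],[0,0,-0.11],-1],[[0,1,0],[0,0,-0.11],-1]]' >/dev/null
python3 -m jog '[[[0,0.5,0],[0,0,-0.06],-1],[[0,1,0],[0,0,-0.11],-1],[[0,1,0],[0,0,-0.11],-1]]' >/dev/null
python3 -m jog '[[[0,0.5,0],[0,0,-0.06],-1],[[-0.05,1,-0.4],[0,0,-0.103],-1],[[-0.09,1,-0.8],[0,0,-0.103],-1]]' >/dev/null
python3 -m jog '[[[0,0.5,0],[0,0,0],-1],[[0,0.678,0],[0,0,0],-1],[[0,0.678,0],[0,0,0],-1]]'
python3 -c "
from bench import read_state;s=read_state();print(s['joints'],s['ee_rot'],s['contact_force'])"
```

```text
clock: 1.3
position: [465.5, -164.3, 231.2]
ee_rot: [-0.218, 0.976, -0.0, 0.0]
contact_force: [-0.5, 0.0, 0.5]
gripper_width: 85.3
grasp_force: 0.0
clock: 2.8
position: [456.1, 302.0, 151.3]
ee_rot: [0.232, 0.973, -0.0, 0.0]
contact_force: [-0.1, -0.5, -0.0]
gripper_width: 85.4
grasp_force: 0.0
[ 8.81662092e-01  3.26298187e-01 -2.98806725e-01  7.74511864e-04
 -9.45741734e-01 -2.92188775e+00] [ 2.32345074e-01  9.72633367e-01 -1.60447420e-04  2.71119583e-04] [-0.06565565 -0.47694952 -0.0342819 ]
```

```bash
python3 -m jog '[[[0,0,-0.4],[0,0,0],-1],[[0,0,-0.8],[0,0,0],-1],[[0,0,-1],[0,0,0],-1],[[0,0,-1],[0,0,0],-1]]'
python3 -m jog '[[[0,0,-0.12],[0,0,0],-1],[[0,0,-0.22],[0,0,0],-1],[[0,0,-0.22],[0,0,0],0],[[0,0,-0.22],[0,0,0],0.6],[[0,0,-0.22],[0,0,0],1],[[0,0,-0.22],[0,0,0],1],[[0,0,-0.22],[0,0,0],1],[[0,0,-0.22],[0,0,0],1],[[0,0,-0.22],[0,0,0],1]]'
```

```text
clock: 3.2
position: [454.3, 297.9, 49.3]
ee_rot: [0.234, 0.972, -0.003, -0.002]
contact_force: [-0.0, -0.0, -0.2]
gripper_width: 85.2
grasp_force: 0.0
clock: 4.1
position: [455.3, 301.7, 30.3]
ee_rot: [0.233, 0.972, 0.001, 0.0]
contact_force: [-0.8, 0.9, 3.4]
gripper_width: 14.7
grasp_force: 59.2
```

```bash
python3 -m jog '[[[0,0,0.3],[0,0,0],1],[[0,0,0.6],[0,0,0],1],[[0,0,0.9],[0,0,0],1],[[0,0,1],[0,0,0],1],[[0,0,1],[0,0,0],1]]'
python3 -m jog '[[[0.1,-0.3,0],[0,0,0.02],1],[[0.2,-0.6,0],[0,0,0.04],1],[[0.3,-0.9,0],[0,0,0.06],1],[[0.34,-1,0],[0,0,0.07],1]]' >/dev/null
python3 -m jog '[[[0.1,-0.3,0],[0,0,0.02],1],[[0.2,-0.6,0],[0,0,0.04],1],[[0.3,-0.9,0],[0,0,0.06],1],[[0.34,-1,0],[0,0,0.063],1]]' >/dev/null
python3 -m jog '[[[0.1,-0.3,0],[0,0,0],1],[[0.2,-0.6,0],[0,0,0],1],[[0.3,-0.9,0],[0,0,0],1],[[0.355,-1.0,0],[0,0,0],1],[[0.355,-1.0,0],[0,0,0],1],[[0.355,-1.0,0],[0,0,0],1]]'
python3 - <<'E'
from h import *
s=read_state();print(s['joints'].round(2),s['contact_force'],s['wrist_torque'],s['position'])
for n in('top','side'):
    i=shot(n,n+'1');P=cloud(i)
    p=near(P,558,-2,60,112,128);print(n,'plate',len(p),np.median(p[:,2]) if len(p) else 0, rect(p),circ(p))
crop('side1',250,90,400,215,4,'e')
E
```

```text
clock: 4.6
position: [454.9, 301.4, 130.2]
ee_rot: [0.234, 0.972, 0.001, 0.0]
contact_force: [0.4, 0.1, -2.6]
gripper_width: 14.8
grasp_force: 59.3
clock: 6.0
position: [557.7, 1.6, 128.4]
ee_rot: [0.096, 0.995, -0.0, -0.001]
contact_force: [0.9, 0.5, -1.5]
gripper_width: 15.3
grasp_force: 59.3
[ 0.29  0.37 -0.3  -0.   -0.91 -2.06] [ 0.93525311  0.50019556 -1.47588837] [-0.01686519 -0.01373615  0.02878567] [557.65699413   1.57086409 128.44940897]
top plate 454 118.84338711355656 (array([539.1,   4.7]), array([82.9, 45.6]), np.float64(1.405)) (array([549.1,   3. ]), np.float64(28.1))
side plate 295 120.27407678778549 (array([552.5,   5.2]), array([82.7, 77. ]), np.float64(0.87)) (array([552.8,   3.8]), np.float64(31.9))
```

View pics/e.png

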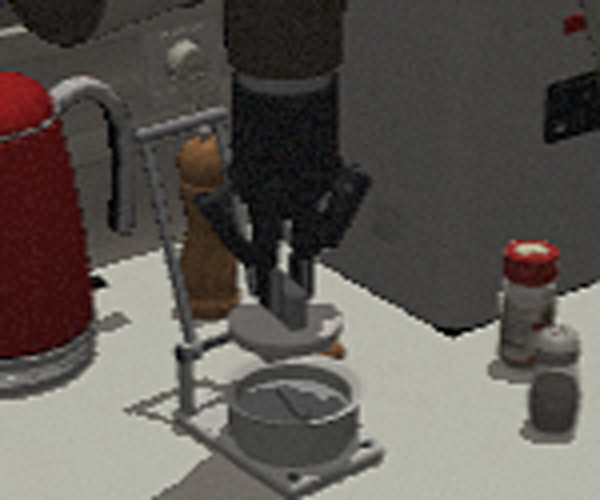

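The picture shows the disc level in the fingers, directly above the bore at crop (295,400). The key is visible in the bore at (295,402), and the clamp is still open. Next I'll centre it and lower it to just above the key.

```bash
python3 -m jog '[[[0.005,-0.08,0],[0,0,0],1],[[0.005,-0.08,-0.15],[0,0,0],1],[[0.005,-0.08,-0.3],[0,0,0],1],[[0.005,-0.08,-0.4],[0,0,0],1],[[0.005,-0.08,-0.46],[0,0,0],1],[[0.005,-0.08,-0.46],[0,0,0],1],[[0.005,-0.08,-0.46],[0,0,0],1],[[0.005,-0.08,-0.46],[0,0,0],1]]'
python3 -m jog '[[[0,0,-0.01],[0,0,0],1],[[0,0,-0.02],[0,0,0],1],[[0,0,-0.03],[0,0,0],1],[[0,0,-0.03],[0,0,0],1]]'
```

```text
clock: 6.9
position: [559.4, -6.7, 84.4]
ee_rot: [0.096, 0.995, 0.0, 0.001]
contact_force: [-0.3, 0.0, -2.6]
gripper_width: 14.9
grasp_force: 59.4
clock: 7.3
position: [558.8, -6.9, 80.5]
ee_rot: [0.096, 0.995, -0.0, -0.0]
contact_force: [0.5, 0.2, -2.1]
gripper_width: 14.7
grasp_force: 59.4
```

```bash
for k in 1 2 3 4; do python3 -m jog '[[[0,0,-0.005],[0,0,0],1],[[0,0,-0.01],[0,0,0],1],[[0,0,-0.01],[0,0,0],1]]' | grep -E 'posi|contact'; done; python3 -c "
from bench import read_state;s=read_state();print(s['wrist_torque'],s['ee_rot'])"
```

```text
position: [558.9, -6.9, 79.6]
contact_force: [0.4, -0.3, -2.8]
position: [558.8, -6.8, 78.6]
contact_force: [-0.8, -0.0, -2.7]
position: [558.8, -6.8, 77.6]
contact_force: [-0.1, -0.2, -3.3]
position: [558.8, -6.9, 76.6]
contact_force: [0.0, -0.1, -3.3]
[-0.00187736  0.00617766  0.00345562] [ 9.61274768e-02  9.95369028e-01 -1.41230659e-05 -7.84759811e-05]
```

There is no resistance at the riding height, so the channel seems to be over the key. I'll continue down gently.

```bash
for k in 1 2 3 4 5; do python3 -m jog '[[[0,0,-0.005],[0,0,0],1],[[0,0,-0.01],[0,0,0],1],[[0,0,-0.01],[0,0,0],1]]' | grep -E 'posi|contact'; done; python3 -c "
from bench import read_state;s=read_state();print(s['wrist_torque'],s['ee_rot'])"
```

```text
position: [558.8, -6.8, 75.6]
contact_force: [1.1, -0.4, -3.0]
position: [558.8, -6.8, 74.6]
contact_force: [-0.3, -0.9, -2.8]
position: [558.8, -6.8, 73.6]
contact_force: [0.0, 0.6, -2.5]
position: [558.8, -6.8, 72.6]
contact_force: [0.9, -0.7, -3.3]
position: [558.8, -6.8, 71.6]
contact_force: [-0.3, 0.5, -2.9]
[0.00151495 0.0508918  0.02078616] [ 9.61344239e-02  9.95368356e-01 -1.64919498e-05 -8.69872012e-05]
```

```bash
for k in 1 2 3 ; do python3 -m jog '[[[0,0,-0.005],[0,0,0],1],[[0,0,-0.005],[0,0,0],1],[[0,0,-0.005],[0,0,0],1]]' | grep -E 'posi|contact'; done
```

```text
position: [558.9, -6.8, 71.2]
contact_force: [0.6, 0.3, -3.4]
position: [558.9, -6.8, 70.6]
contact_force: [-0.0, -0.2, -2.9]
position: [559.0, -6.8, 70.4]
contact_force: [-0.6, -0.6, -0.4]
```

Contact comes at 70.4 mm, which is exactly the home height (70.3). I'll let go, rise and check.

```bash
python3 -m jog '[[[0,0,0],[0,0,0],0.5],[[0,0,0],[0,0,0],0],[[0,0,0],[0,0,0],-0.5],[[0,0,0],[0,0,0],-0.5],[[0,0,0],[0,0,0],-0.5],[[0,0,0],[0,0,0],-0.5]]'
python3 -m jog '[[[0,0,0.2],[0,0,0],-0.5],[[-0.2,0,0.5],[0,0,0],-0.5],[[-0.6,0,0.8],[0,0,0],-0.5],[[-1,0,1],[0,0,0],-0.5],[[-1,0,1],[0,0,0],-0.5]]'
python3 - <<'E'
from h import *
for n in('top','side'):
    i=shot(n,n+'2');P=cloud(i)
    p=near(P,558.5,-6.5,38,57,70);print(n,'plate',len(p),np.median(p[:,2]) if len(p) else 0)
    if len(p): A=np.c_[p[:,:2]-[558.5,-6.5],np.ones(len(p))];print('tilt',np.linalg.lstsq(A,p[:,2],rcond=None)[0])
    p=near(P,558.5,-6.5,32,80,110);print('bar',len(p),rect(p) if len(p) else 0,np.percentile(p[:,2],[50,90]) if len(p) else 0)
    p=near(P,690,0,60,205,260);print('rod',len(p),rect(p),p.mean(0).round(1))
crop('side2',250,90,400,215,4,'f')
E
```

```text
clock: 11.5
position: [558.9, -6.8, 70.2]
ee_rot: [0.096, 0.995, 0.0, 0.0]
contact_force: [-0.7, 0.1, 0.4]
gripper_width: 63.7
grasp_force: 0.0
clock: 12.0
position: [456.1, -7.1, 173.1]
ee_rot: [0.096, 0.995, 0.001, 0.002]
contact_force: [0.9, 0.1, -0.0]
gripper_width: 64.1
grasp_force: 0.0
top plate 11 59.74296893725633
tilt [-0.32622302 -0.42177695 79.24408255]
bar 0 0 0
rod 286 (array([6.917e+02, 4.000e-01]), array([83., 18.]), np.float64(-1.516)) [6.913e+02 4.000e-01 2.261e+02]
side plate 189 62.67336529993498
tilt [ 1.32314805e-03 -5.08739840e-03  6.28789242e+01]
bar 70 (array([557.1,  -5.5]), array([50.8, 14.8]), np.float64(-0.181)) [90.61669999 93.30842812]
rod 135 (array([ 6.909e+02, -4.000e-01]), array([84. , 21.3]), np.float64(-1.47)) [689.4   2.9 223.9]
```

View pics/f.png

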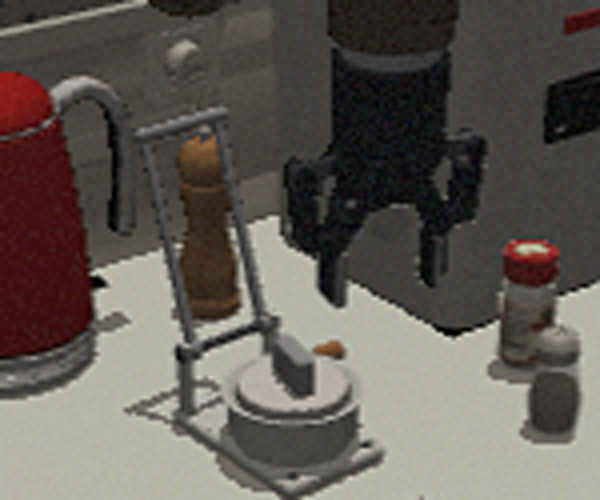

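The disc is home: the plate is level at 62.7 mm, with its bar at crop (293,365) in line with the key. The clamp is still open with its rod at crop (180,125). I'll check for room behind the rod before pushing it with shut fingers.

Run:
```python
from h import *
for n in('top2','side2'):
    P=cloud(load(n))
    with np.errstate(invalid='ignore'):
        m=(P[...,0]>660)&(P[...,0]<840)&(abs(P[...,1])<110)&(P[...,2]>110)&(P[...,2]<420)
    p=P[m]
    H={}
    for q in p: H.setdefault((int(q[0]//30*30),int(q[1]//30*30)),[]).append(q[2])
    print(n,{k:(len(v),int(min(v)),int(max(v))) for k,v in sorted(H.items()) if len(v)>4})
```

```text
top2 {(660, -60): (111, 128, 226), (660, -30): (17, 221, 230), (660, 0): (35, 222, 231), (660, 30): (115, 144, 233), (690, -60): (37, 207, 232), (690, -30): (67, 209, 232), (690, 0): (53, 223, 232), (690, 30): (16, 227, 231), (750, -120): (43, 112, 150), (750, -90): (55, 110, 149), (750, 30): (83, 110, 195), (750, 60): (398, 110, 225), (750, 90): (290, 110, 225), (780, -120): (115, 118, 170), (780, -90): (182, 111, 171), (780, 0): (7, 111, 127), (780, 30): (367, 110, 235), (780, 60): (270, 181, 242), (780, 90): (170, 221, 242), (810, -120): (10, 146, 158), (810, -90): (19, 139, 157), (810, -60): (31, 122, 192), (810, -30): (286, 110, 223), (810, 0): (198, 113, 227), (810, 30): (229, 148, 237), (810, 60): (212, 233, 256), (810, 90): (136, 237, 257)}
side2 {(660, -60): (95, 122, 232), (660, -30): (17, 170, 233), (660, 0): (28, 142, 232), (660, 30): (95, 123, 231), (690, -60): (12, 202, 234), (690, -30): (20, 220, 233), (690, 0): (17, 211, 232), (690, 30): (7, 219, 231), (750, -120): (10, 112, 145), (750, -90): (36, 111, 150), (750, 30): (43, 110, 183), (750, 60): (240, 110, 225), (750, 90): (227, 110, 234), (780, -120): (13, 119, 169), (780, -90): (117, 110, 170), (780, 30): (80, 110, 234), (780, 60): (84, 182, 243), (780, 90): (59, 213, 243), (810, -60): (11, 118, 174), (810, -30): (175, 110, 223), (810, 0): (57, 206, 226), (810, 30): (21, 198, 237), (810, 60): (31, 236, 255), (810, 90): (45, 240, 257)}
```

```bash
python3 -m jog '[[[0,0,0.5],[0,0,0],1],[[0.2,0,1],[0,0,0],1],[[0.6,0,1],[0,0,0],1],[[0.7,0,1],[0,0,0],1]]' | grep posi
python3 -m jog '[[[0.4,0,0.1],[0,0,0],1],[[0.8,0,0.1],[0,0,0],1],[[1,0,0.1],[0,0,0],1]]' | grep posi
python3 -m jog '[[[0.4,0,0],[0,0,0],1],[[0.8,0,0],[0,0,0],1],[[0.98,0,0],[0,0,0],1],[[0.98,0,0],[0,0,0],1],[[0.98,0,0],[0,0,0],1]]' | grep posi
python3 -m jog '[[[0,0,-0.3],[0,0,0],1],[[0,0,-0.6],[0,0,0],1],[[0,0,-0.74],[0,0,0],1],[[0,0,-0.74],[0,0,0],1]]'
```

```text
position: [533.3, -6.5, 270.5]
position: [631.5, -6.9, 277.0]
position: [726.7, -7.0, 277.2]
clock: 13.7
position: [725.0, -7.0, 203.7]
ee_rot: [0.096, 0.995, -0.001, -0.003]
contact_force: [-0.7, -0.5, -0.6]
gripper_width: -0.1
grasp_force: 0.0
```

```bash
python3 -m jog '[[[-0.15,0,0],[0,0,0],1],[[-0.3,0,0.05],[0,0,0],1],[[-0.45,0,0.1],[0,0,0],1],[[-0.6,0,0.1],[0,0,0],1],[[-0.7,0,0.1],[0,0,0],1]]' | grep -E 'posi|contact'
python3 -m jog '[[[-0.15,0,0],[0,0,0],1],[[-0.3,0,-0.02],[0,0,0],1],[[-0.45,0,-0.06],[0,0,0],1],[[-0.6,0,-0.11],[0,0,0],1]]' | grep -E 'posi|contact'
python3 -m jog '[[[-0.15,0,-0.07],[0,0,0],1],[[-0.3,0,-0.16],[0,0,0],1],[[-0.45,0,-0.27],[0,0,0],1],[[-0.57,0,-0.36],[0,0,0],1],[[-0.57,0,-0.36],[0,0,0],1]]' | grep -E 'posi|contact'
python3 - <<'E'
from h import *
i=shot('side','side3');P=cloud(i)
crop('side3',230,90,380,215,4,'g')
p=near(P,520,0,60,150,220);print(len(p),np.percentile(p[:,2],[10,50,90]))
E
```

```text
position: [657.6, -6.9, 219.5]
contact_force: [1.3, 0.1, 1.6]
position: [597.4, -6.9, 207.0]
contact_force: [1.4, -0.8, -0.3]
position: [538.6, -6.9, 169.3]
contact_force: [0.3, 0.9, 0.3]
291 [166.34779089 190.3448214  215.88276439]
```

View pics/g.png

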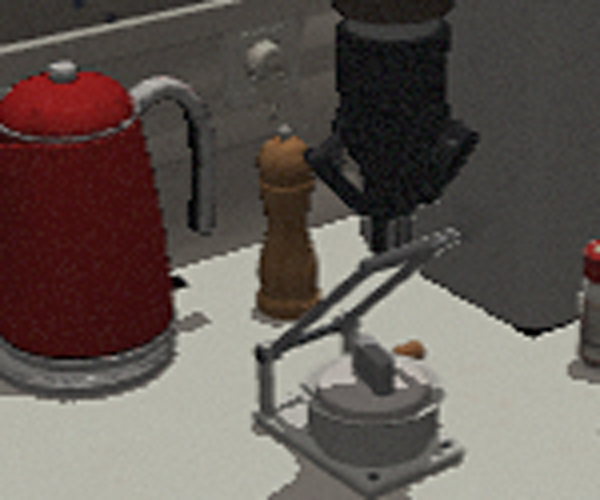

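The clamp stands at about 0.8 rad, with the rod at crop (365,265)–(455,235) and the shut fingers just behind it. Next I'll go over the rod and press it down along its arc.

```bash
python3 -m jog '[[[0.05,0,0],[0,0,0],1],[[0.05,0,0.3],[0,0,0],1],[[0.05,0,0.6],[0,0,0],1],[[0,0,0.6],[0,0,0],1],[[-0.22,0,0.6],[0,0,0],1],[[-0.22,0,0.6],[0,0,0],1]]' | grep -E 'posi|contact'
python3 -m jog '[[[0,0,-0.15],[0,0,0],1],[[-0.03,0,-0.3],[0,0,0],1],[[-0.1,0,-0.45],[0,0,0],1],[[-0.17,0,-0.6],[0,0,0],1],[[-0.17,0,-0.6],[0,0,0],1]]' | grep -E 'posi|contact'
python3 -m jog '[[[-0.07,0,-0.1],[0,0,0],1],[[-0.12,0,-0.2],[0,0,0],1],[[-0.16,0,-0.3],[0,0,0],1],[[-0.2,0,-0.4],[0,0,0],1],[[-0.23,0,-0.5],[0,0,0],1],[[-0.26,0,-0.6],[0,0,0],1],[[-0.27,0,-0.7],[0,0,0],1],[[-0.27,0,-0.7],[0,0,0],1]]' | grep -E 'posi|contact'
```

```text
position: [516.6, -6.9, 229.6]
contact_force: [0.2, 0.3, 0.1]
position: [499.6, -7.1, 167.4]
contact_force: [0.1, 0.1, -0.7]
position: [473.0, -7.0, 97.6]
contact_force: [-0.0, -0.2, 0.3]
```

Run:
```python
from h import *
for n in('top','side'):
    P=cloud(shot(n,n+'4'))
    for y in(-35,25):
        with np.errstate(invalid='ignore'):
            m=(abs(P[...,1]-y)<8)&(P[...,0]>440)&(P[...,0]<530)&(P[...,2]>64)&(P[...,2]<260)
        p=P[m];print(n,y,len(p),p[np.argsort(p[:,0])][::4].round(0).tolist()[:9])
```

```text
top -35 4 [[441.0, -27.0, 240.0]]
top 25 0 []
side -35 121 [[441.0, -28.0, 244.0], [444.0, -30.0, 245.0], [447.0, -34.0, 234.0], [454.0, -31.0, 197.0], [454.0, -36.0, 162.0], [455.0, -41.0, 154.0], [455.0, -29.0, 197.0], [456.0, -35.0, 153.0], [456.0, -41.0, 163.0]]
side 25 349 [[441.0, 18.0, 248.0], [447.0, 18.0, 257.0], [447.0, 20.0, 240.0], [448.0, 19.0, 242.0], [449.0, 23.0, 257.0], [449.0, 22.0, 251.0], [450.0, 21.0, 228.0], [451.0, 21.0, 259.0], [451.0, 20.0, 244.0]]
```

Gripper clutter hides the rod in the range data, so I'll look at the picture.

Run:
```python
from h import *
crop('side4',270,110,400,220,5,'k')
```

```text
(no output)
```

View pics/k.png

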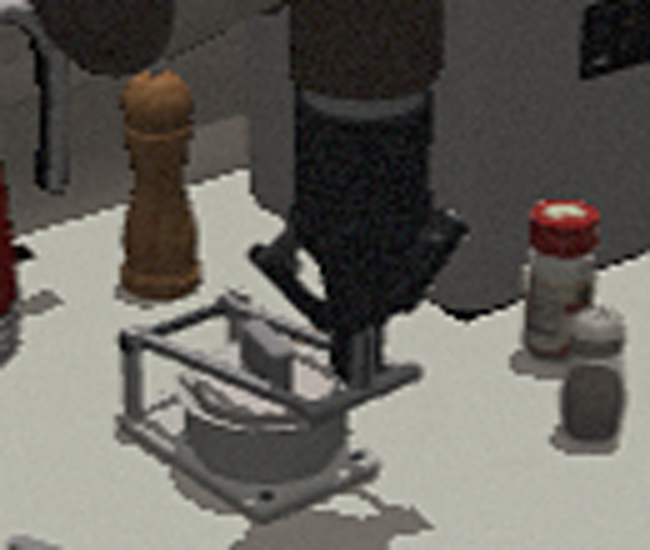

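The clamp is nearly down, with the fingertips on the rod at crop (365,385) and the disc undisturbed. I'll press on gently to the stop.

```bash
python3 -m jog '[[[-0.01,0,-0.05],[0,0,0],1],[[-0.02,0,-0.1],[0,0,0],1],[[-0.03,0,-0.15],[0,0,0],1],[[-0.03,0,-0.18],[0,0,0],1],[[-0.03,0,-0.2],[0,0,0],1],[[-0.03,0,-0.2],[0,0,0],1]]' | grep -E 'posi|contact'
for k in 1 2 3 4; do python3 -m jog '[[[0,0,-0.005],[0,0,0],1],[[0,0,-0.01],[0,0,0],1],[[0,0,-0.01],[0,0,0],1]]' | grep -E 'posi|contact'; done
```

```text
position: [470.5, -6.9, 78.8]
contact_force: [-0.4, -0.2, 0.1]
position: [470.9, -6.9, 78.2]
contact_force: [-0.1, -0.1, -0.4]
position: [470.8, -6.8, 77.1]
contact_force: [-0.6, -0.6, 0.8]
position: [470.8, -6.8, 76.1]
contact_force: [1.0, 0.0, 0.0]
position: [470.9, -6.8, 75.1]
contact_force: [-1.0, 0.3, 0.2]
```

```bash
for k in 1 2 3 4; do python3 -m jog '[[[0,0,-0.005],[0,0,0],1],[[0,0,-0.007],[0,0,0],1],[[0,0,-0.007],[0,0,0],1]]' | grep -E 'posi|contact'; done
```

```text
position: [470.9, -6.8, 74.4]
contact_force: [0.2, -0.3, 0.4]
position: [470.9, -6.8, 73.7]
contact_force: [-0.2, 0.6, 0.9]
position: [470.9, -6.8, 73.1]
contact_force: [-0.4, -0.7, 1.0]
position: [470.9, -6.8, 72.9]
contact_force: [-1.6, 0.5, 4.6]
```

The stop is felt at 72.9 mm, where 73 is expected. I'll lift off and verify.

```bash
python3 -m jog '[[[0,0,0],[0,0,0],1],[[0,0,0.2],[0,0,0],1],[[0,0,0.5],[0,0,0],1],[[-0.4,0,1],[0,0,0],1],[[-0.8,0,1],[0,0,0],1],[[-0.8,0,1],[0,0,0],1]]'
python3 - <<'E'
from h import *
for n in('top','side'):
    i=shot(n,n+'5');P=cloud(i)
    p=near(P,470.5,-9,45,55,90);p=p[p[:,0]<480];print(n,'rod',len(p),rect(p),np.percentile(p[:,2],[50,95]))
    p=near(P,558.5,-6.5,28,57,69);print('plate',len(p),np.median(p[:,2]) if len(p) else 0)
    for m,x,y,h in(('salt',462.8,-180,80),('jar',547.6,-232,95),('garlic',633,345,35)): 
        for P2 in(cloud(load(n+'0')),P):
            q=near(P2,x,y,45,h-30,h+30);print(m,q.mean(0).round(1) if len(q) else None,end=' ')
    print()
crop('side5',270,110,400,220,5,'l')
E
```

```text
clock: 20.75
position: [386.5, -7.5, 173.7]
ee_rot: [0.096, 0.995, 0.001, 0.001]
contact_force: [0.3, 0.5, -0.2]
gripper_width: -0.1
grasp_force: 0.0
top rod 65 (array([470.9,  15.4]), array([28.1, 14.5]), np.float64(1.502)) [70.79602117 73.77501572]
plate 273 60.913961048313226
salt [ 465.2 -186.    78.5] salt [ 465.2 -186.    78.5] jar [ 552.4 -238.4  100. ] jar [ 552.4 -238.3   99.9] garlic [636.9 347.3  34.4] garlic [636.9 347.3  34.7] 
side rod 109 (array([470. , -10.6]), array([81.8, 18.6]), np.float64(-1.57)) [70.59180772 73.97793556]
plate 79 62.684931886611004
salt [ 460.9 -183.8   71.7] salt [ 459.9 -182.9   71.8] jar [ 547.4 -234.5   91.8] jar [ 544.7 -234.7   90.4] garlic [627.5 354.7  32.1] garlic [627.5 354.7  32.1]
```

View pics/l.png

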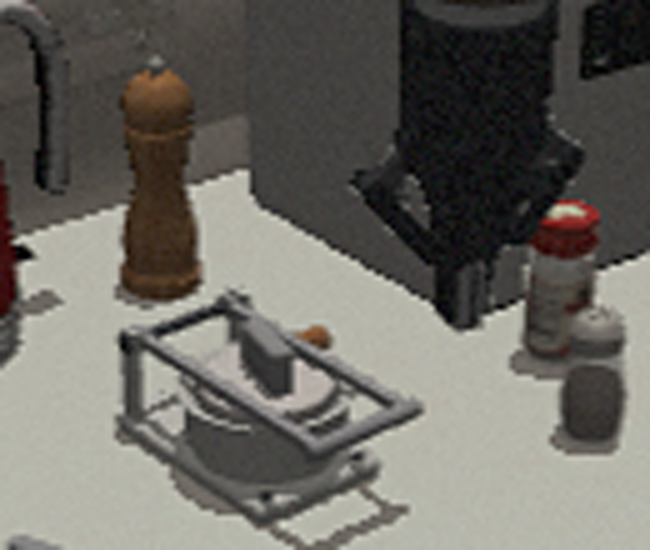

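The frame lies level over the disc: the rod top is at 73–74 mm, running (320,440)–(415,405) in the crop. The disc is home with its plate at 62 mm, the fingers are clear, and the bystanders have not moved.

```bash
python3 -c "
from bench import job_done;print(job_done())"
```

```text
the job is handed in; nothing more can be done
None
```

The job is handed in: the disc is home over the drive key, the clamp is fully closed over it, nothing is being touched, and the bystanders are where they stood. The disc dropped home on the first descent because its channel was lined up with the key from the camera images, so I did not need to turn it under pressure.

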